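# Hang the pocket template on its twin-pin stand

## Task

Put the pocket template away: lift the pattern weight off its tongue and set the weight down upright in the round green dish, then pull the template by its tongue right out from under the low shelf and let go of it lying flat on the cloth. Take it again by its dark cross handle, hang it on the stand with both holes over the two pins and its tongue between the two cheeks, and do not let go until it is down on the stand. Leave the other things on the table where they are.

Things in the scene. Friction and masses are not known exactly. Their poses are not given: they have to be found in the camera images.
- riser: Low brown wooden shelf fixed to the table, 150 mm deep (its x), 170 mm wide (y); board underside 48 mm, top 60 mm above the table, flat boards and a red box on it up to 90 mm. Origin on the table under its centre. Side walls 12 mm thick, 146 mm apart inside; open in front (-x, front edge at x = -75 mm) and behind.
- template: Loose plywood pocket template, 190 mm long, 0.2 to 0.33 kg. Origin on its underside, below the handle; z up. Body 8 mm thick, x = -55 to +75 mm, 110 mm wide; a 20 x 50 mm window at x = -34 mm. A tongue goes on to x = -115 mm. At the start it lies on the table under the low shelf, only the tongue sticking out of the shelf's front, its x axis within 0.06 rad of the shelf's.
- template_tongue (a point): Grip point on the tongue (template x = -93 mm), 5 mm above the underside; axes as the template's. The tongue is 40 mm wide (y) and 10 mm thick, from template x = -55 to -115 mm.
- template_handle (a point): Middle of the dark wooden cross handle, 24 mm above the template's underside; axes as the template's. The handle is 18 mm (x) by 46 mm (y) and stands from 8 to 36 mm above the underside.
- template_tail (a point): Middle of the template's rear edge (template x = +75 mm), at its underside. The template is right out when this point is in front of the low shelf's front edge.
- template_hole_left (a point): Centre of the +y through hole (template x = 0, y = +42 mm), 16 mm in diameter, at the underside.
- template_hole_right (a point): Centre of the -y through hole (template x = 0, y = -42 mm), 16 mm in diameter, at the underside.
- weight: Pattern weight, loose, 0.36 to 0.6 kg, 66 mm tall: dark steel cylinder 40 mm diameter and 40 mm high, with a brass knob 24 mm diameter from 40 to 66 mm. Origin: centre of its underside. At the start it stands on the tongue.
- dish: Round green dish fixed to the table, 90 mm diameter, rim 12 mm high and 4 mm thick, floor 4 mm above the table. Origin on the table under its centre.
- stand: Grey-painted stand fixed to the table; top (seat) 20 mm above the table, x = -120 to +80 mm, 120 mm wide. Origin on the table midway between the pins. Two dark cheeks 28 mm tall above the seat, x = -115 to -65 mm, 54 mm apart inside, take the tongue, with no room for fingers beside it. The template hung has the stand's x, y and yaw, its underside 20 mm above the table.
- stand_pin_left (a point): Foot of the +y pin (stand x = 0, y = +42 mm), at seat height. Upright steel pin 12 mm in diameter, 35 mm tall above the seat, the last 8 mm tapered to 5 mm.
- stand_pin_right (a point): Foot of the -y pin (stand x = 0, y = -42 mm), at seat height; same size as the other.
- pin_box: Bystander: open wooden pin box 75 x 60 x 35 mm, origin at the centre of its underside.
- brush: Bystander: red clothes brush with a loop handle, 150 x 58 x 76 mm, origin at the underside.
- shears: Bystander: steel shears about 200 x 100 x 13 mm lying flat, blades to its +x, origin near the pivot.
- thread_cone: Bystander: yellow thread cone 54 mm in diameter, 94 mm tall, origin under its centre.
- chalk_tin: Bystander: round blue tin with a metal lid, 72 mm in diameter, 30 mm tall, origin under its centre.
- set_square: Bystander: flat wooden set square about 200 x 110 x 6 mm, origin within its frame.

How it is judged:
On the way, in this order (a step that is already met when the one before it is completed fails the run):
1. the weight has been set down in the dish, still held (underside at most 10 mm above the dish floor) (horizontal distance between weight and dish below 0.022 m and angle between weight's own z axis and vertical below 0.1 rad and z of weight in the frame of dish below 0.014 m and contact force between the fingers and weight above 0.3 N), for 0.05 s.
2. the template lies flat on the table, wholly in front of the low shelf, let go (x of template_tail in the frame of riser below -0.075 m and height (world z) of template below 0.004 m and angle between template's own z axis and vertical below 0.03 rad and contact force between the fingers and template below 0.1 N and linear speed of template below 0.02 m/s), for 0.2 s.
3. the template has been lifted by its handle (height (world z) of template above 0.035 m and distance between the grasp point and template_handle below 0.035 m and contact force between the fingers and template above 0.5 N), for 0.1 s.
4. the template is over both pins and within 8 mm of the stand while still held (horizontal distance between template_hole_left and stand_pin_left below 0.006 m and horizontal distance between template_hole_right and stand_pin_right below 0.006 m and z of template in the frame of stand below 0.028 m and contact force between the fingers and template above 0.3 N), for 0.05 s.
At the end, for the whole second after the job is handed in: The template hangs on both pins the right way round, each hole centre within 5 mm of its pin, flat (within 0.04 rad) and fully down (underside within 3.5 mm of the stand's seat); the weight stands upright in the dish, on its floor, within 22 mm of the dish's centre; both at rest and let go (horizontal distance between template_hole_left and stand_pin_left below 0.005 m and horizontal distance between template_hole_right and stand_pin_right below 0.005 m and z of template in the frame of stand between 0.016 and 0.0235 m and angle between template's own z axis and vertical below 0.04 rad and linear speed of each of template, weight below 0.02 m/s and horizontal distance between weight and dish below 0.022 m and angle between weight's own z axis and vertical below 0.1 rad and z of weight in the frame of dish below 0.0075 m); the robot touches nothing.
It fails at once if the pin box, brush, shears, thread cone, chalk tin or set square is moved more than 25 mm (distance of any of pin_box, brush, shears, thread_cone, chalk_tin, set_square from where it was at the start of the episode above 0.025 m).
It fails at once if the weight is tipped over (angle between weight's own z axis and vertical above 0.8 rad).
It also fails if it takes over 72 s, if anything falls off the work surface, if the arm or the gripper's body presses on something with over 40 N, if the wrist force passes 120 N, or if a joint passes its speed limit or range.

## Robot

A 6-joint arm with a two-finger parallel gripper is mounted at the origin on the work surface. World frame = base frame: x ahead of the robot, y to its left, z up, the work surface at z = 0. Lengths are in m, angles in rad, forces in N, time in s.
With the tool pointing down it reaches from about 0.225 to 0.875 m from the base axis. Payload 3.4 kg.
Tool frame: the origin (TCP) lies at the very end of the fingers, on their centre line; the grasp point (between the pads) lies 19 mm behind it; z points along the fingers, y is the direction in which the jaws open and shut (so a half turn about z gives the same grasp; the last joint's range is limited). The gripper opens to 85 mm and grips with 20 to 120 N. Pads are 22 mm wide; open, the fingers measure 114 mm over their backs; the gripper's body (76 mm by 85 mm) begins 54 mm behind the grasp point. The pads swing forward as they close: fully open they stand 13 mm farther back than shut.
Start: joints at [-0.121, 0.276, 1.505, -0, 1.361, -0.121], TCP at [0.575, -0, 0.231] pointing down, gripper open.
Joint ranges: [-2.89, 2.89], [-0.75, 2.08], [0.22, 2.7], [-1.18, 4.32], [0.11, 2.71], [-2.7, 2.7]. Speed limits (rad/s): [2.57, 2.57, 3.14, 3.14, 3.14, 3.14].

## Interface

Orientations are given as a unit quaternion [w, x, y, z].
In Python, from rig import telemetry, optics, order gives the robot as it stands.
- The arm moves only by the shell command python3 -m creep 'ROWS' [FORCE]. ROWS is a JSON object of lists of equal length, an entry for each row: "slide": the shift along the world's x, y, z normalised to -1 to 1, where 1 is 0.15 m, a list of three; "twist": the turn, a rotation vector about the world's x, y, z normalised to -1 to 1, where 1 is 360 degrees, a list of three; "fingers": the gripper's target within -1 to 1 (fully open at 1, half-way at 0, shut at -1). A call has 1 to 20 rows; each row is the pose to reach, as a shift and turn from the pose commanded when the call began, turning the shorter way round; what a row does not reach only later rows make up. A row lasts 1/10 s, in which the tool goes at most 50 mm and 8.59 degrees, less where a joint would pass 70% of its speed; a pose out of reach is approached as far as the arm can. A call with a number of a shift or a turn outside -1 to 1 is refused whole. A call with a gripper value outside its range is refused whole. The fingers move at their own pace and stop on an object; FORCE is the grip in N (left out, the last holds). Time passes only in rows, so rows that repeat a pose let the fingers close. It gives the time, the measured TCP pose, the force and the opening at its end, in the units of the state.
- telemetry.get_state(): the state, without advancing time (a new reading comes with each control period).
- optics.get_image(name): name is "scene" or "side" or "wrist"; returns a dict with "img" (480x640x3 uint8, blue, green, red), "depth" (480x640 float32, m along the optical axis (not along the pixel's ray), 0 where there is no reading), "fovy" (degrees; the focal length in pixels is half the picture's height over the tangent of half this angle, whatever the lens; pixels are square), "cx", "cy" (the principal point, pixels), "dist" ([k1, k2, p1, p2, k3] as OpenCV has them; the pictures are not rectified), "world_from_camera" (4x4, takes a point from camera to world coordinates). Camera axes: x right, y down, z forward; pixel columns grow to the right and rows downward; lengths in m; the calibration is good to about 2 mm. A picture is of the moment at which its call begins.
- order.sign_off(): hands the job in, once; it reports no verdict.
The state is a dict: "clock": time; "qpos": joint angles; "qd": joint speeds; "effort": joint torques, N m; "position": TCP position; "ee_rot": TCP orientation; "contact_force": force on the tool from outside, world axes, zero at the start; "moment": the same for the moment, N m; "width": finger opening in m.
Only numpy, scipy, OpenCV 4.12 (cv2) and the standard library are available. Lean on these libraries where they do the work, as an engineer would, in place of code of your own. Each camera call takes 0.05 s, during which the arm holds its last target.

## Working session

There is one attempt and no reset: what is moved stays moved. The work goes in short steps, Python scripts to look and compute and a shell command to move; the robot and the scene stay as the last step left them, time stands still between calls to the robot, and variables do not carry over. Pictures are saved under pics/ and viewed, and the job is handed in when it is done.

```bash
ls; mkdir -p pics
cat > h.py <<'E'
import numpy as np, cv2
from rig import telemetry, optics
def grab(n,tag):
    d=optics.get_image(n); cv2.imwrite(f'pics/{tag}.png',d['img']); np.savez(f'/tmp/{tag}.npz',**{k:np.array(v) for k,v in d.items()}); return d
def load(tag): return np.load(f'/tmp/{tag}.npz')
def K(d):
    f=240/np.tan(np.radians(float(d['fovy']))/2); return np.array([[f,0,float(d['cx'])],[0,f,float(d['cy'])],[0,0,1]])
def ray(d,uv):
    uv=np.array(uv,float).reshape(-1,1,2); p=cv2.undistortPoints(uv,K(d),np.array(d['dist'],float)).reshape(-1,2)
    T=np.array(d['world_from_camera']); r=np.c_[p,np.ones(len(p))]@T[:3,:3].T
    return T[:3,3],r
def plane(d,uv,z):
    o,r=ray(d,uv); return o+r*((z-o[2])/r[:,2])[:,None]
def dep(d,uv):
    o,r=ray(d,uv); u=np.array(uv,int).reshape(-1,2); z=np.array(d['depth'])[u[:,1],u[:,0]]; return o+r*z[:,None]
def proj(d,P):
    T=np.linalg.inv(np.array(d['world_from_camera'])); rv=cv2.Rodrigues(T[:3,:3])[0]
    return cv2.projectPoints(np.array(P,float).reshape(-1,1,3),rv,T[:3,3],K(d),np.array(d['dist'],float))[0].reshape(-1,2)
E
python3 - <<'E'
from h import *
for n in ['scene','side','wrist']:
    d=grab(n,n+'0'); print(n,d['fovy'],d['dist'],np.round(d['world_from_camera'],3).tolist())
print(telemetry.get_state())
E
```

```text
pics
scene 53.777775948918084 [-0.02856514  0.          0.          0.          0.        ] [[0.055, 0.561, -0.826, 1.498], [0.998, -0.038, 0.041, -0.008], [-0.008, -0.827, -0.563, 0.698], [0.0, 0.0, 0.0, 1.0]]
side 43.8378305638309 [-0.1326372  0.         0.         0.         0.       ] [[0.981, -0.071, 0.178, 0.32], [-0.19, -0.485, 0.853, -1.124], [0.026, -0.871, -0.49, 0.742], [0.0, 0.0, 0.0, 1.0]]
wrist 59.02704249426441 [-0.07522532  0.          0.          0.          0.        ] [[1.0, 0.001, -0.001, 0.576], [0.001, -0.951, -0.308, 0.078], [-0.001, 0.308, -0.951, 0.373], [0.0, 0.0, 0.0, 1.0]]
{'clock': 0.15, 'qpos': array([-1.20990266e-01,  2.76427836e-01,  1.50583003e+00,  3.11277801e-05,
        1.36069840e+00, -1.21010279e-01]), 'qd': array([ 0.00068666, -0.00338693, -0.00390033, -0.00184627,  0.0005454 ,
       -0.00103133]), 'effort': array([ 9.65923646e-04, -4.17143512e+01, -2.46032345e+01, -1.26433165e-04,
        7.58384820e-03, -3.43765259e-05]), 'position': array([5.74611711e-01, 5.85958020e-05, 2.30655814e-01]), 'ee_rot': array([-5.46161761e-04,  7.07101844e-01,  7.07111390e-01, -4.08409324e-04]), 'contact_force': array([-0.55694345, -0.02338466, -0.31060577]), 'moment': array([-0.0170569 ,  0.0114442 ,  0.02603826]), 'width': 0.08498406703311971}
```

View pics/scene0.png

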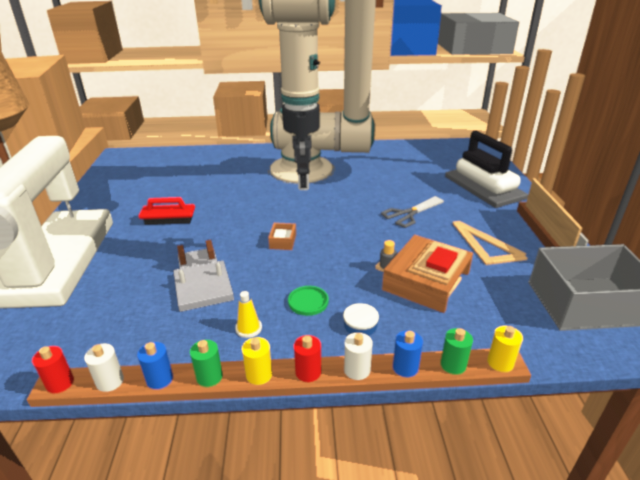

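View pics/side0.png

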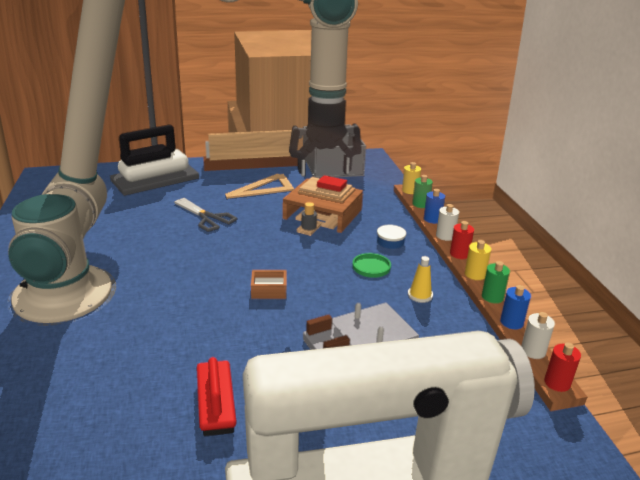

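View pics/wrist0.png

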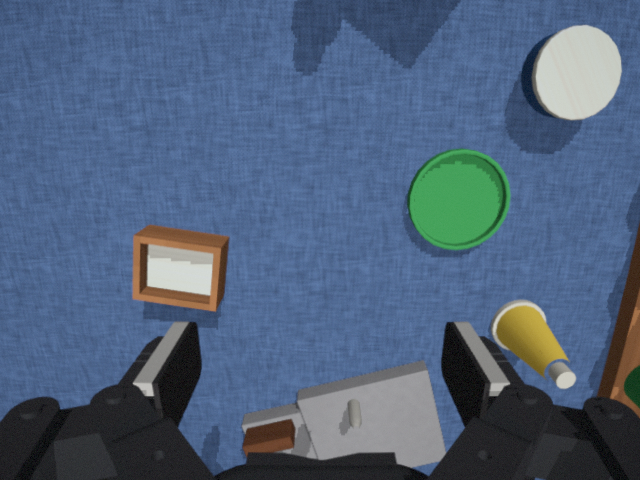

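The three views show the following:
- **Scene:** weight about (388,255), shelf (428,268), dish (308,300), stand (203,285).
- **Side:** knob about (309,208), dish (371,265), pins about (358,311) and (380,335).
- **Wrist:** dish (460,200) and one pin (354,413).

Next I zoom in and measure.

Run:
```python
from h import *
a=load('scene0')['img'][220:320,160:480]; b=load('side0')['img'][165:365,280:440]
cv2.imwrite('pics/z1.png',cv2.resize(a,None,fx=2.5,fy=2.5,interpolation=cv2.INTER_CUBIC))
cv2.imwrite('pics/z2.png',cv2.resize(b,None,fx=3,fy=3,interpolation=cv2.INTER_CUBIC))
# dish by green mask, rim top z=.012
for t in ['scene0','side0','wrist0']:
    d=load(t); hsv=cv2.cvtColor(d['img'],cv2.COLOR_BGR2HSV)
    m=cv2.inRange(hsv,(50,120,60),(75,255,255)); n,l,s,c=cv2.connectedComponentsWithStats(m)
    for i in range(1,n):
        if s[i,4]>150:
            p=plane(d,[c[i]],0.009)[0]; print(t,s[i],np.round(p,4))
            if t!='x':
                cs=max(cv2.findContours((l==i).astype('uint8'),0,1)[0],key=cv2.contourArea).reshape(-1,2)
                P=plane(d,cs,0.012); (cx,cy),r=cv2.minEnclosingCircle(P[:,:2].astype('float32')); print('  circ',cx,cy,r)
```

```text
scene0 [288 286  40  29 930] [ 0.7017 -0.      0.009 ]
  circ 0.7033754587173462 0.000636071024928242 0.04864056408405304
scene0 [441 329  32  45 977] [0.8749 0.2818 0.009 ]
  circ 0.872796356678009 0.28609102964401245 0.060434870421886444
scene0 [ 190  340   32   46 1000] [ 0.8746 -0.1975  0.009 ]
  circ 0.8716024160385132 -0.199750617146492 0.05867582932114601
side0 [353 253  38  24 730] [ 0.6936 -0.0039  0.009 ]
  circ 0.6911600232124329 -0.006722855847328901 0.05162183567881584
side0 [482 264  28  39 746] [ 0.949  -0.1257  0.009 ]
  circ 0.9548750519752502 -0.12727220356464386 0.08172149956226349
wrist0 [ 408  149  102  101 8031] [0.6962 0.0026 0.009 ]
  circ 0.6955754160881042 0.0018489042995497584 0.04559844732284546
```

View pics/z1.png

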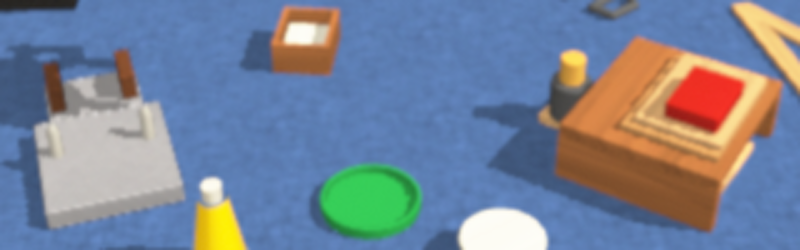

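View pics/z2.png

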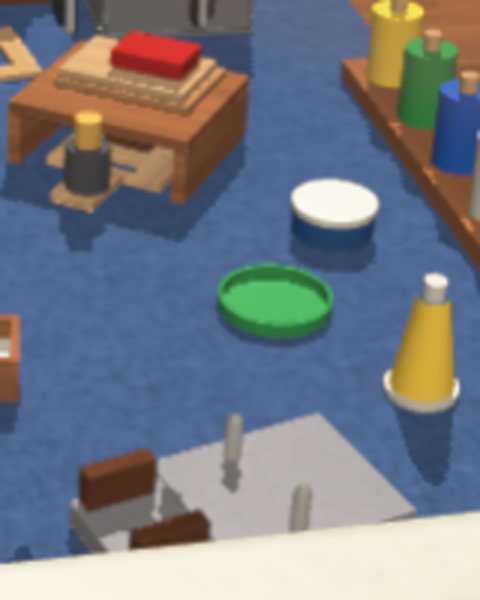

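Run:
```python
from h import *
# knob top
for t,(x0,y0,x1,y1) in [('scene0',(375,235,400,262)),('side0',(298,195,322,216))]:
    d=load(t); hsv=cv2.cvtColor(d['img'],cv2.COLOR_BGR2HSV)
    m=cv2.inRange(hsv,(14,150,120),(28,255,255)); k=np.zeros_like(m); k[y0:y1,x0:x1]=m[y0:y1,x0:x1]
    n,l,s,c=cv2.connectedComponentsWithStats(k)
    i=1+np.argmax(s[1:,4]); 
    print(t,s[i],c[i],plane(d,[c[i]],.063)[0], dep(d,[c[i]])[0])
# shelf corners top (zoom coords)
d=load('side0')
z=lambda u,v:(280+u/3,165+v/3)
print('side shelf top L,R front, back R', plane(d,[z(12,100),z(178,150),z(247,78)],.06).round(4))
print('depth', dep(d,[z(20,102),z(172,146)]).round(4))
print('pins tops', plane(d,[z(235,416),z(303,488)],.055).round(4))
d=load('scene0'); z=lambda u,v:(160+u/2.5,220+v/2.5)
print('scene shelf top: frontR(-y near robot?)', plane(d,[z(640,38),z(560,125),z(715,170),z(780,85)],.06).round(4))
print('pins tops', plane(d,[z(53,126),z(145,108)],.055).round(4))
print('stand top corners', plane(d,[z(50,210),z(182,188),z(37,125),z(157,102)],.02).round(4))
```

```text
scene0 [384 242   9  12  95] [388.35789474 247.57894737] [0.58808164 0.1955351  0.063     ] [0.5943275  0.1941354  0.06736001]
side0 [304 202  11  13  95] [308.88421053 207.74736842] [0.58339626 0.19963239 0.063     ] [0.58068379 0.18599228 0.06999562]
side shelf top L,R front, back R [[0.5301 0.2685 0.06  ]
 [0.6524 0.1555 0.06  ]
 [0.7466 0.2845 0.06  ]]
depth [[0.5362 0.2622 0.0607]
 [0.6519 0.1746 0.054 ]]
pins tops [[ 0.6058 -0.2093  0.055 ]
 [ 0.6283 -0.2898  0.055 ]]
scene shelf top: frontR(-y near robot?) [[0.5351 0.2737 0.06  ]
 [0.67   0.1718 0.06  ]
 [0.7409 0.292  0.06  ]
 [0.623  0.3861 0.06  ]]
pins tops [[ 0.635  -0.2819  0.055 ]
 [ 0.6129 -0.2021  0.055 ]]
stand top corners [[ 0.7095 -0.2767  0.02  ]
 [ 0.6871 -0.1649  0.02  ]
 [ 0.5855 -0.3124  0.02  ]
 [ 0.5556 -0.2021  0.02  ]]
```

```bash
python3 -m creep '{"slide":[[0.05,0.95,0],[0.05,0.95,0],[0.05,0.95,0],[0.05,0.95,0],[0.05,0.95,0],[0.05,0.95,0]],"twist":[[0,0,-0.111],[0,0,-0.111],[0,0,-0.111],[0,0,-0.111],[0,0,-0.111],[0,0,-0.111]],"fingers":[1,1,1,1,1,1]}'
python3 - <<'E'
from h import *
grab('wrist','w1'); d=load('wrist0')
print('pin box', plane(d,[(143,232),(228,237),(135,300),(217,310)],.035).round(4), 'pin',plane(d,[(353,402)],.055))
E
```

```text
clock: 0.75
position: [0.5822, 0.1431, 0.2309]
ee_rot: [-0.0, 0.906, 0.424, -0.0]
contact_force: [-0.8, -0.7, -0.5]
width: 0.0854
pin box [[ 0.4254 -0.0205  0.035 ]
 [ 0.4975 -0.0249  0.035 ]
 [ 0.4096 -0.0836  0.035 ]
 [ 0.483  -0.0927  0.035 ]] pin [[ 0.60454492 -0.17520734  0.055     ]]
```

View pics/w1.png

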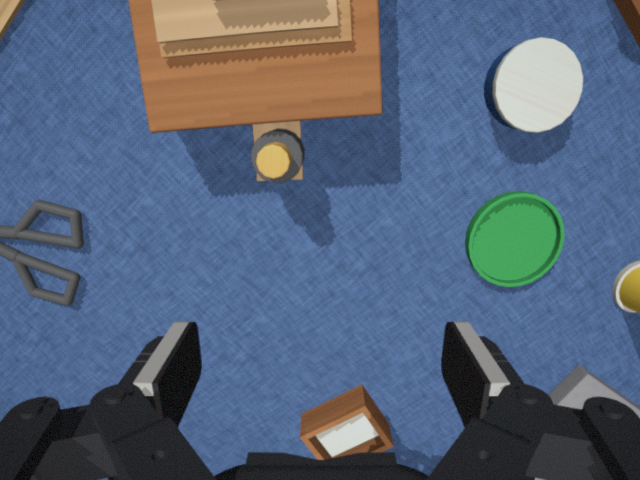

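The wrist view shows the knob at (273,160), the end of the tongue from (257,181) to (303,180), the shelf's front top edge from (150,131) to (382,114), and the dish at (516,239).

Run:
```python
from h import *
d=load('w1'); hsv=cv2.cvtColor(d['img'],cv2.COLOR_BGR2HSV)
m=cv2.inRange(hsv[130:190,240:310],(15,120,120),(30,255,255))
n,l,s,c=cv2.connectedComponentsWithStats(m); i=1+np.argmax(s[1:,4]); k=c[i]+[240,130]; print('knob',s[i],k, plane(d,[k],.076))
tg=plane(d,[(257,181.5),(303,180.5)],.010); print('tongue end',tg.round(4), tg.mean(0), np.hypot(*(tg[1]-tg[0])[:2]))
f=plane(d,[(150,131),(382,114)],.060); print('shelf',f.round(4),f.mean(0)); v=f[1]-f[0]; print(np.hypot(*v[:2]),'dir front edge',np.degrees(np.arctan2(v[1],v[0])))
e=plane(d,[(253.5,125),(257,180),(301,123),(303,180)],.010); print('tongue edges',[np.degrees(np.arctan2(*(e[j]-e[j+1])[[1,0]])) for j in (0,2)])
m=cv2.inRange(hsv,(50,120,60),(75,255,255)); cs=max(cv2.findContours(m,0,1)[0],key=cv2.contourArea).reshape(-1,2)
(P,r)=cv2.minEnclosingCircle(plane(d,cs,.012)[:,:2].astype('float32')); print('dish',P,r)
fr=f.mean(0)[:2]; nx=np.array([-v[1],v[0]])[:2]/np.hypot(*v[:2]); print('x axis',nx); K_=plane(d,[k],.076)[0,:2]
print('knob to front',(K_-fr)@nx,'tongue end to front',(tg.mean(0)[:2]-fr)@nx)
s=telemetry.get_state(); print(s['position'],s['qpos'].round(3))
```

```text
knob [ 17  12  33  36 887] [273.4464487  160.24689966] [[0.5859292  0.19730663 0.076     ]]
tongue end [[0.5523 0.1915 0.01  ]
 [0.5833 0.1667 0.01  ]] [0.56783172 0.17912755 0.01      ] 0.03971040983413151
shelf [[0.5286 0.2711 0.06  ]
 [0.6645 0.1721 0.06  ]] [0.59656658 0.22158081 0.06      ]
0.1681360622939807 dir front edge -36.095520486063876
tongue edges [np.float64(51.41600718756565), np.float64(51.4990355294055)]
dish (0.6956794261932373, 0.0032073399052023888) 0.046764716506004333
x axis [0.58913319 0.80803595]
knob to front -0.02588124323031453 tongue end to front -0.051232415061545175
[0.58229997 0.14267708 0.23093127] [ 0.124  0.314  1.451 -0.     1.378  0.819]
```

```bash
python3 -m creep '{"slide":[[0.025,0.365,0],[0.025,0.365,0],[0.025,0.365,-0.2],[0.025,0.365,-0.4],[0.025,0.365,-0.6],[0.025,0.365,-0.7],[0.025,0.365,-0.7],[0.025,0.365,-0.7]],"twist":[[0,0,0.003],[0,0,0.003],[0,0,0.003],[0,0,0.003],[0,0,0.003],[0,0,0.003],[0,0,0.003],[0,0,0.003]],"fingers":[1,1,1,0.5,0.2,0,0,0]}' 40
python3 - <<'E'
from h import *
grab('wrist','w2'); grab('side','s2')
E
```

```text
clock: 1.6
position: [0.5866, 0.1968, 0.1266]
ee_rot: [0.0, 0.902, 0.432, 0.0]
contact_force: [0.5, -0.6, 0.5]
width: 0.0423
```

View pics/w2.png

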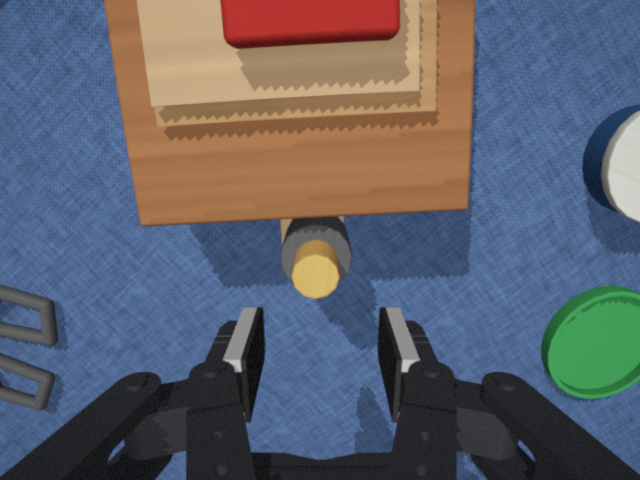

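View pics/s2.png

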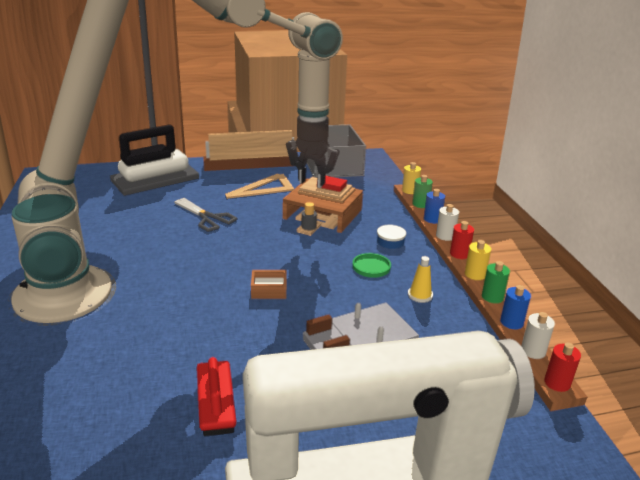

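Jaws straddle the knob, which is centred at (316,268). I check its position, then descend.

```bash
python3 - <<'E'
from h import *
d=load('w2'); hsv=cv2.cvtColor(d['img'],cv2.COLOR_BGR2HSV)
m=cv2.inRange(hsv[220:310,280:360],(15,140,150),(30,255,255))
cs=max(cv2.findContours(m,0,1)[0],key=cv2.contourArea).reshape(-1,2)+[280,220]
top=np.array([cs[:,0].min(),cs[:,0].max(),cs[:,1].min(),cs[:,1].max()]);print(top)
print(plane(d,[((top[0]+top[1])/2,top[3]-24)],.076), telemetry.get_state()['position'])
E
python3 -m creep '{"slide":[[0,0,-0.2],[0,0,-0.35],[0,0,-0.49],[0,0,-0.49],[0,0,-0.49],[0,0,-0.49],[0,0,-0.49],[0,0,-0.49],[0,0,-0.49],[0,0,-0.49]],"twist":[[0,0,0],[0,0,0],[0,0,0],[0,0,0],[0,0,0],[0,0,0],[0,0,0],[0,0,0],[0,0,0],[0,0,0]],"fingers":[0.3,0.3,0.3,0.3,0,-0.5,-1,-1,-1,-1]}' 50
```

```text
[295 328 242 262]
[[0.59630844 0.21410502 0.076     ]] [0.5873952  0.19713451 0.12780558]
clock: 2.7
position: [0.5874, 0.1978, 0.0547]
ee_rot: [0.0, 0.902, 0.431, 0.002]
contact_force: [-0.9, 1.1, 7.2]
width: 0.0223
```

```bash
python3 -m creep '{"slide":[[0,0,0.05],[0,0,0.15],[0,0,0.25],[0,0,0.25],[0,0,0.25]],"twist":[[0,0,0],[0,0,0],[0,0,0],[0,0,0],[0,0,0]],"fingers":[-1,-1,-1,-1,-1]}' 50
python3 - <<'E'
from h import *
grab('wrist','w3'); d=grab('side','s3'); cv2.imwrite('pics/s3z.png',cv2.resize(d['img'][140:260,240:380],None,fx=4,fy=4))
E
```

```text
clock: 3.2
position: [0.586, 0.1971, 0.09]
ee_rot: [0.0, 0.902, 0.431, -0.0]
contact_force: [-1.3, -0.3, -3.9]
width: 0.0225
```

View pics/w3.png

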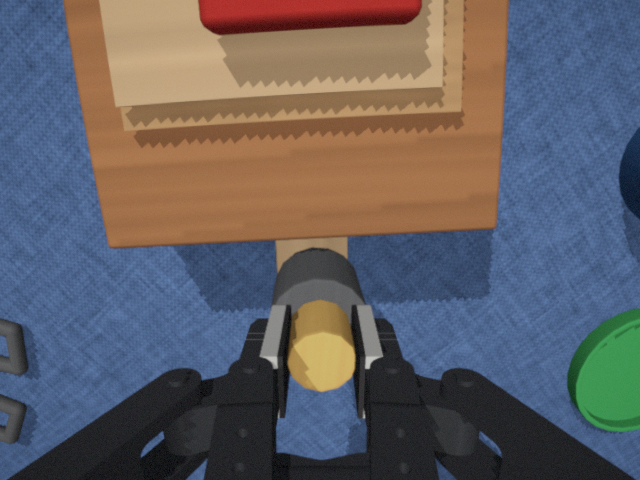

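View pics/s3z.png

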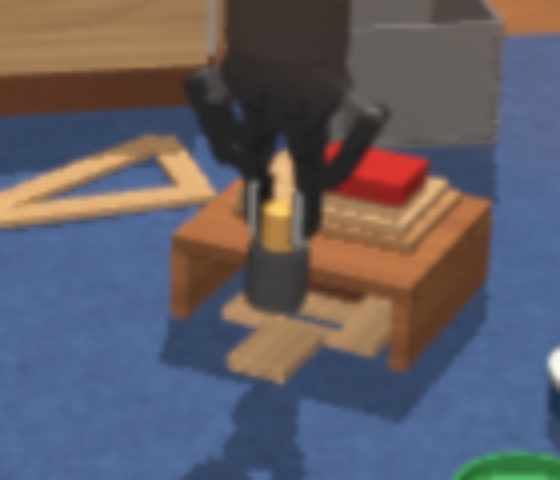

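```bash
python3 -m creep '{"slide":[[-0.03,-0.03,0.15],[0,-0.12,0.25],[0.12,-0.3,0.25],[0.25,-0.5,0.25],[0.4,-0.75,0.25],[0.5,-0.95,0.25],[0.5,-0.95,0.25]],"twist":[[0,0,0],[0,0,0],[0,0,0],[0,0,0],[0,0,0],[0,0,0],[0,0,0]],"fingers":[-1,-1,-1,-1,-1,-1,-1]}' 50
python3 -m creep '{"slide":[[0.1,-0.15,0],[0.23,-0.35,0],[0.23,-0.35,0],[0.23,-0.35,-0.1],[0.23,-0.35,-0.2],[0.23,-0.35,-0.2],[0.23,-0.35,-0.2]],"twist":[[0,0,0],[0,0,0],[0,0,0],[0,0,0],[0,0,0],[0,0,0],[0,0,0]],"fingers":[-1,-1,-1,-1,-1,-1,-1]}' 50
python3 - <<'E'
from h import *
print(telemetry.get_state()['position'],telemetry.get_state()['contact_force'])
grab('wrist','w4'); d=grab('side','s4'); e=grab('scene','c4'); cv2.imwrite('pics/s4z.png',np.hstack([cv2.resize(d['img'][190:300,320:430],(400,400)),cv2.resize(e['img'][230:330,250:350],(400,400))]))
E
```

```text
clock: 4.0
position: [0.6634, 0.0498, 0.1263]
ee_rot: [0.002, 0.903, 0.43, -0.0]
contact_force: [-0.1, 0.3, -3.7]
width: 0.0223
clock: 4.7
position: [0.695, 0.0029, 0.097]
ee_rot: [-0.001, 0.902, 0.432, -0.001]
contact_force: [0.6, -0.3, -3.3]
width: 0.0225
[0.69497817 0.00287931 0.09698121] [ 0.62625886 -0.29369758 -3.31586692]
```

View pics/s4z.png

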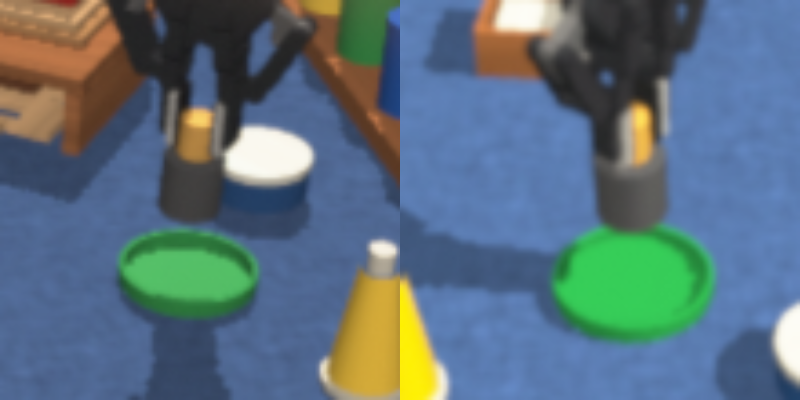

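View pics/w4.png

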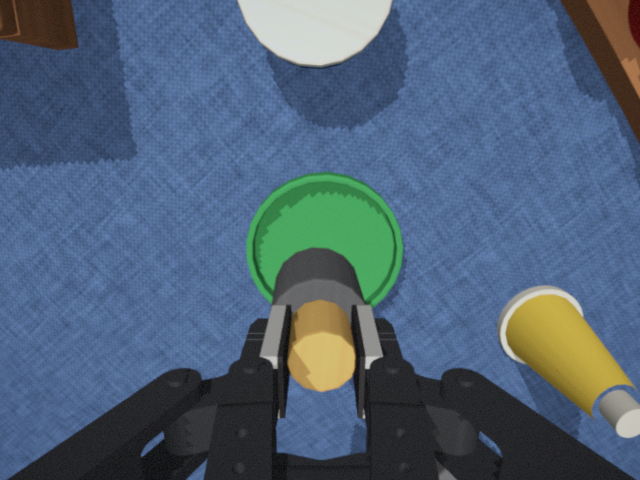

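The weight hangs upright over the dish (dish centre in the wrist view about (325,245)). I lower it.

```bash
python3 -m creep '{"slide":[[0,-0.005,-0.1],[0,-0.005,-0.2],[0,-0.005,-0.27],[0,-0.005,-0.29],[0,-0.005,-0.3],[0,-0.005,-0.31],[0,-0.005,-0.315],[0,-0.005,-0.315]],"twist":[[0,0,0],[0,0,0],[0,0,0],[0,0,0],[0,0,0],[0,0,0],[0,0,0],[0,0,0]],"fingers":[-1,-1,-1,-1,-1,-1,-1,-1]}' 50
```

```text
clock: 5.65
position: [0.6961, 0.0015, 0.051]
ee_rot: [0.0, 0.902, 0.431, 0.0]
contact_force: [-0.1, 0.3, -4.1]
width: 0.0222
```

```bash
python3 -m creep '{"slide":[[0,0,-0.005],[0,0,-0.01],[0,0,-0.01],[0,0,-0.01],[0,0,-0.01]],"twist":[[0,0,0],[0,0,0],[0,0,0],[0,0,0],[0,0,0]],"fingers":[-1,-1,-1,-1,-1]}' 50
python3 - <<'E'
from h import *
d=grab('side','s5'); e=grab('scene','c5'); cv2.imwrite('pics/s5z.png',np.hstack([cv2.resize(d['img'][190:300,320:430],(400,400)),cv2.resize(e['img'][230:330,250:350],(400,400))]))
E
```

```text
clock: 6.15
position: [0.6958, 0.0015, 0.0491]
ee_rot: [0.0, 0.902, 0.431, 0.0]
contact_force: [-0.2, 1.4, -3.9]
width: 0.0224
```

View pics/s5z.png

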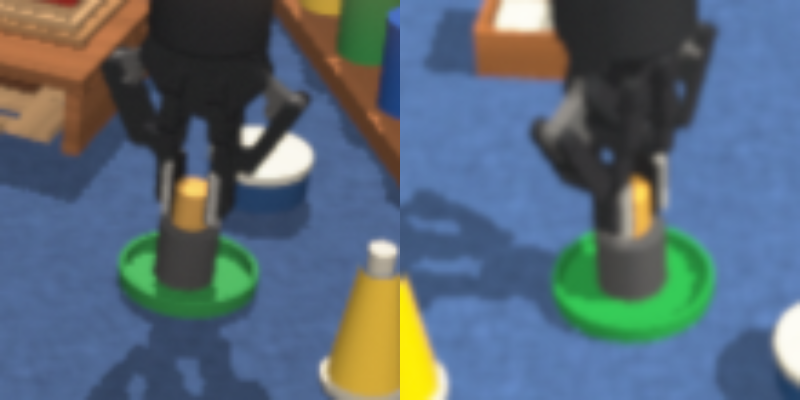

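```bash
python3 -m creep '{"slide":[[0,0,-0.005],[0,0,-0.01],[0,0,-0.015],[0,0,-0.015],[0,0,-0.015]],"twist":[[0,0,0],[0,0,0],[0,0,0],[0,0,0],[0,0,0]],"fingers":[-1,-1,-1,-1,-1]}' 50
```

```text
clock: 6.75
position: [0.696, 0.0017, 0.0489]
ee_rot: [0.0, 0.902, 0.431, 0.001]
contact_force: [-2.5, -0.1, 6.4]
width: 0.0222
```

```bash
python3 -m creep '{"slide":[[0,0,0.015],[0,0,0.015],[0,0,0.015],[0,0,0.015],[0,0,0.1],[0,0,0.3],[0,0,0.5],[0,0,0.5]],"twist":[[0,0,0],[0,0,0],[0,0,0],[0,0,0],[0,0,0],[0,0,0],[0,0,0],[0,0,0]],"fingers":[-0.4,0,0.2,0.2,0.2,0.2,0.2,0.2]}' 50
python3 - <<'E'
from h import *
d=grab('side','s6'); e=grab('scene','c6'); cv2.imwrite('pics/s6z.png',np.hstack([cv2.resize(d['img'][190:300,320:430],(400,400)),cv2.resize(e['img'][230:330,250:350],(400,400))]))
grab('wrist','w6')
E
```

```text
clock: 7.55
position: [0.6994, 0.0011, 0.128]
ee_rot: [0.003, 0.902, 0.431, 0.005]
contact_force: [-0.1, 0.7, 0.4]
width: 0.0516
```

View pics/s6z.png

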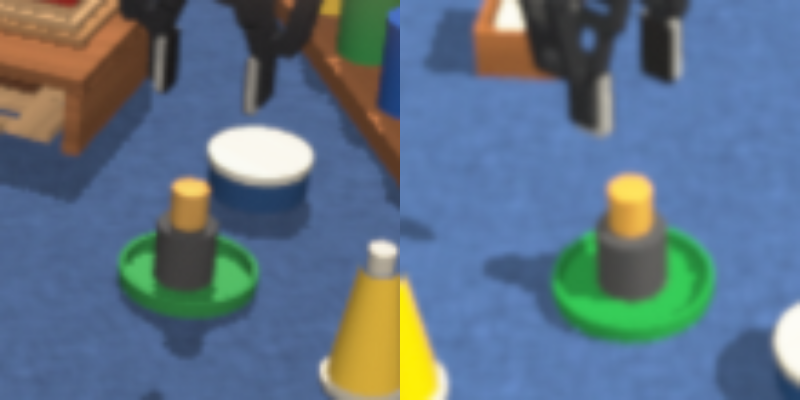

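View pics/w6.png

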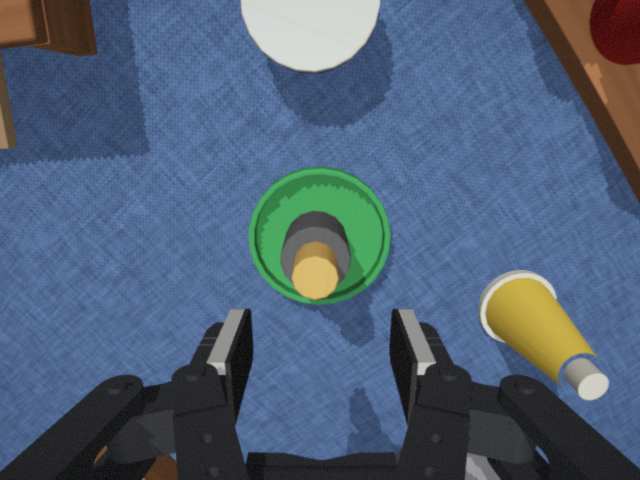

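The weight stands upright near the dish centre (scene zoom (630,255) in a rim centred about (633,280)). Now I go to the tongue.

```bash
python3 -m creep '{"slide":[[-0.15,0.2,0],[-0.3,0.4,0],[-0.45,0.6,0],[-0.6,0.75,0],[-0.75,0.85,0],[-0.8,0.95,0],[-0.8,0.95,0]],"twist":[[0,0,0],[0,0,0],[0,0,0],[0,0,0],[0,0,0],[0,0,0],[0,0,0]],"fingers":[0.4,0.4,0.4,0.4,0.4,0.4,0.4]}' 50
python3 -m creep '{"slide":[[0,0.15,-0.1],[0,0.3,-0.2],[0,0.3,-0.35],[0,0.3,-0.35],[0,0.3,-0.35],[0,0.3,-0.35]],"twist":[[0,0,0],[0,0,0],[0,0,0],[0,0,0],[0,0,0],[0,0,0]],"fingers":[0.4,0.4,0.4,0.4,0.4,0.4]}' 50
python3 - <<'E'
from h import *
d=grab('wrist','w7'); print(telemetry.get_state()['position'])
E
```

```text
clock: 8.4
position: [0.5746, 0.1456, 0.1212]
ee_rot: [-0.0, 0.902, 0.432, -0.001]
contact_force: [0.2, -0.4, 1.4]
width: 0.0599
clock: 9.0
position: [0.5772, 0.1884, 0.0702]
ee_rot: [0.0, 0.902, 0.431, 0.001]
contact_force: [-0.4, -0.6, -0.1]
width: 0.0599
[0.57717981 0.18845373 0.0703792 ]
```

View pics/w7.png

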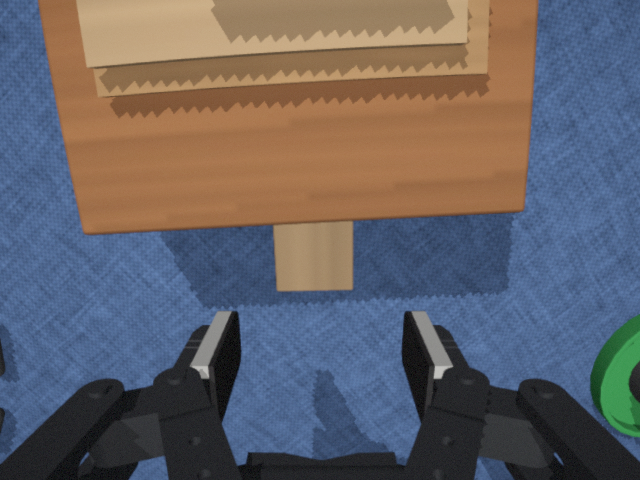

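The tongue end is seen from (277,291) to (353,290), centred between the jaws. I re-measure it.

Run:
```python
from h import *
d=load('w7'); e=plane(d,[(277,291),(353,290)],.010); m=e.mean(0); a=np.array([.624,.7815]); print(e.round(4),m,np.hypot(*(e[1]-e[0])[:2]))
e2=plane(d,[(275,226),(353,224)],.010); v=e2.mean(0)-m; print(np.degrees(np.arctan2(v[1],v[0])))
s=telemetry.get_state(); print('goal',m[:2]+.013*a, 'shift/0.15',(m[:2]+.013*a-s['position'][:2])/.15)
```

```text
[[0.5527 0.1925 0.01  ]
 [0.5839 0.168  0.01  ]] [0.56833094 0.18026791 0.01      ] 0.039638808471590466
51.67535035909626
goal [0.57644294 0.19042741] shift/0.15 [-0.00491247  0.01315786]
```

```bash
python3 -m creep '{"slide":[[-0.005,0.013,-0.15],[-0.005,0.013,-0.3],[-0.005,0.013,-0.4],[-0.005,0.013,-0.45],[-0.005,0.013,-0.46],[-0.005,0.013,-0.46],[-0.005,0.013,-0.46]],"twist":[[0,0,0],[0,0,0],[0,0,0],[0,0,0],[0,0,0],[0,0,0],[0,0,0]],"fingers":[0.4,0.4,0.4,0.4,0.4,0.1,0.1]}' 60
```

```text
clock: 9.75
position: [0.5759, 0.191, 0.0014]
ee_rot: [0.0, 0.902, 0.431, 0.001]
contact_force: [-0.2, -0.6, 0.2]
width: 0.0471
```

```bash
python3 -m creep '{"slide":[[0,0,0],[0,0,0],[0,0,0],[0,0,0],[0,0,0]],"twist":[[0,0,0],[0,0,0],[0,0,0],[0,0,0],[0,0,0]],"fingers":[-0.2,-0.6,-1,-1,-1]}' 60
python3 - <<'E'
from h import *
d=grab('wrist','w8'); s=grab('side','s8');cv2.imwrite('pics/s8z.png',cv2.resize(s['img'][140:260,240:380],None,fx=4,fy=4))
E
```

```text
clock: 10.25
position: [0.576, 0.1911, 0.0019]
ee_rot: [0.0, 0.902, 0.432, 0.001]
contact_force: [-0.0, -0.7, 5.4]
width: 0.0383
```

View pics/w8.png

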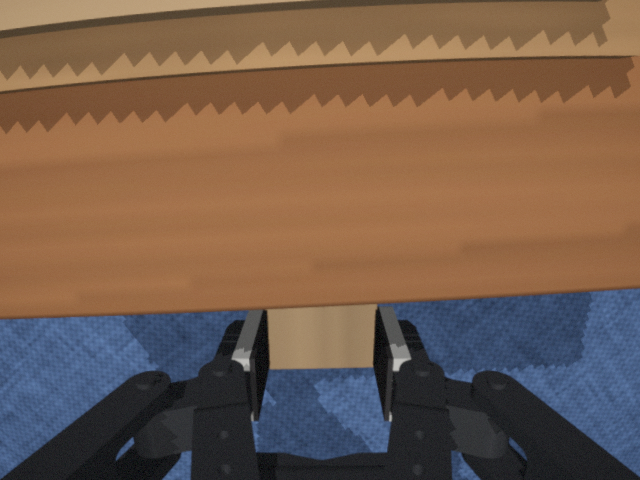

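View pics/s8z.png

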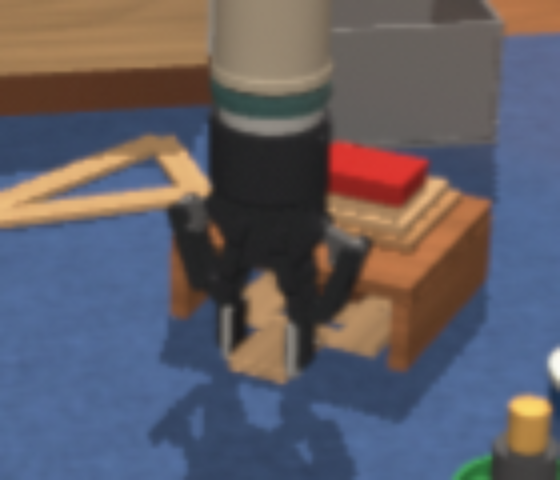

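Run:
```python
from h import *
d=load('w1'); print(plane(d,[(80,240),(75,300),(30,300)],.01).round(3))
a=np.array([.62,.785]);b=np.array([-a[1],a[0]]); o=np.array([.568,.18])-.165*a+.115*a
print('origin after',o,'corners',[(o+x*a+y*b).round(3) for x in(-.055,.075) for y in (-.055,.055)])
```

```text
[[0.39  0.258 0.01 ]
 [0.339 0.222 0.01 ]
 [0.302 0.251 0.01 ]]
origin after [0.537   0.14075] corners [array([0.546, 0.063]), array([0.46 , 0.132]), array([0.627, 0.166]), array([0.54 , 0.234])]
```

```bash
python3 -m creep '{"slide":[[-0.03,-0.038,0],[-0.09,-0.114,0],[-0.16,-0.203,0],[-0.23,-0.292,0],[-0.3,-0.381,0],[-0.37,-0.47,0],[-0.44,-0.559,0],[-0.51,-0.648,0],[-0.58,-0.737,0],[-0.63,-0.8,0],[-0.66,-0.84,0],[-0.68,-0.865,0],[-0.68,-0.865,0],[-0.68,-0.865,0]],"twist":[[0,0,0],[0,0,0],[0,0,0],[0,0,0],[0,0,0],[0,0,0],[0,0,0],[0,0,0],[0,0,0],[0,0,0],[0,0,0],[0,0,0],[0,0,0],[0,0,0]],"fingers":[-1,-1,-1,-1,-1,-1,-1,-1,-1,-1,-1,-1,-1,-1]}' 60
python3 - <<'E'
from h import *
grab('wrist','w9'); s=grab('side','s9');cv2.imwrite('pics/s9z.png',cv2.resize(s['img'][140:300,200:380],None,fx=4,fy=3.5))
E
```

```text
clock: 11.75
position: [0.4751, 0.0607, 0.0018]
ee_rot: [0.001, 0.902, 0.431, 0.002]
contact_force: [2.5, 0.8, 8.6]
width: 0.0378
```

View pics/w9.png

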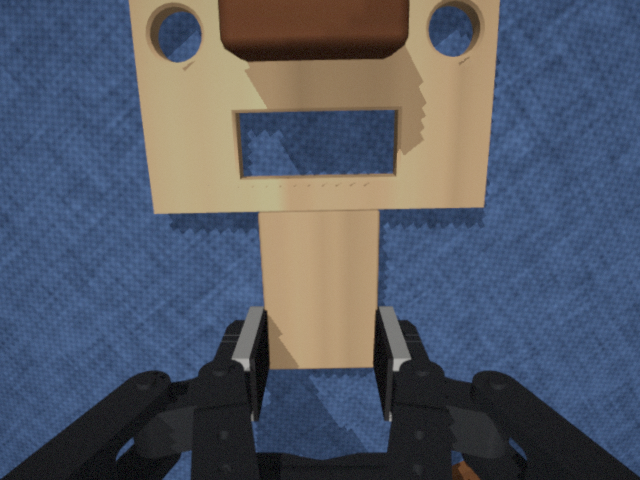

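View pics/s9z.png

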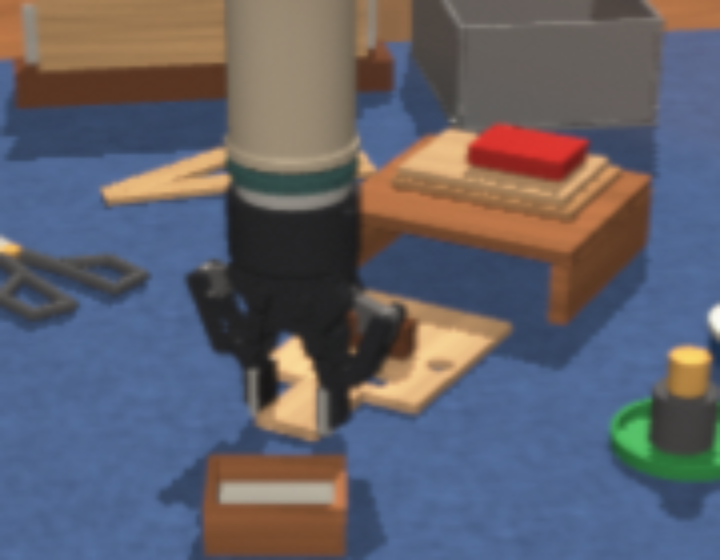

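The template is out, with the tongue held, the holes at (175,35) and (455,28), and the handle in view. I let go and rise.

```bash
python3 -m creep '{"slide":[[0,0,0],[0,0,0],[0,0,0],[0,0,0],[0,0,0.2],[0,0,0.5],[0,0,0.8],[0,0,0.95],[0,0,0.95],[0,0,0.95]],"twist":[[0,0,0],[0,0,0],[0,0,0],[0,0,0],[0,0,0],[0,0,0],[0,0,0],[0,0,0],[0,0,0],[0,0,0]],"fingers":[0,0.2,0.3,0.3,0.3,0.3,0.3,0.3,0.3,0.3]}' 60
python3 - <<'E'
from h import *
grab('wrist','w10'); s=grab('side','s10');cv2.imwrite('pics/s10z.png',cv2.resize(s['img'][140:300,200:380],None,fx=4,fy=3.5))
E
```

```text
clock: 12.85
position: [0.4725, 0.0612, 0.1425]
ee_rot: [-0.0, 0.902, 0.431, -0.0]
contact_force: [-0.3, 0.3, -0.6]
width: 0.0551
```

View pics/w10.png

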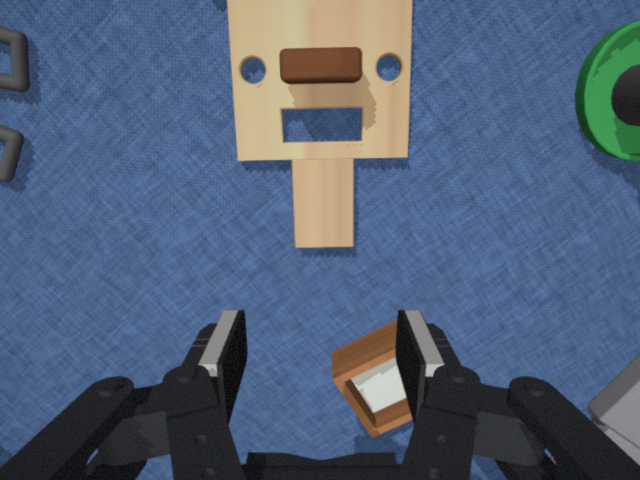

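View pics/s10z.png

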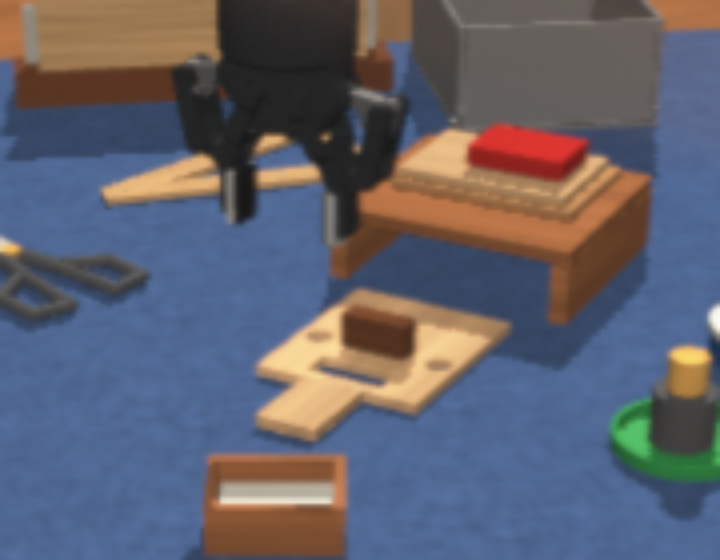

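Run:
```python
from h import *
d=load('w10'); 
H=plane(d,[(253,70),(388.5,67)],.008)   # rims
te=plane(d,[(295.5,247.5),(353.5,247)],.010); print('tongue w',np.hypot(*(te[1]-te[0])[:2]))
hd=plane(d,[(281,50),(361,48),(281,82),(361,81)],.036)
o=H.mean(0)[:2]; v=H[0]-H[1]; print('hole dist',np.hypot(*v[:2]),'o',o,'yaw',np.degrees(np.arctan2(v[1],v[0]))-90)
m=te.mean(0)[:2]; print('len',np.hypot(*(o-m)),'yaw2',np.degrees(np.arctan2(*(o-m)[::-1])))
a=(o-m)/np.hypot(*(o-m)); t=o+.075*a; print('tail',t,(t-[.5966,.2216])@[.589,.808]); print('handle top',hd[:,:2].round(4))
s=telemetry.get_state(); print(s['position'],s['qpos'].round(3))
```

```text
tongue w 0.0396562577826978
hole dist 0.08319682563355202 o [0.53769581 0.14047719] yaw 52.380094247362564
len 0.11494943565274776 yaw2 52.45862945559973
tail [0.58339587 0.19994571] -0.025273898291458534
handle top [[0.5253 0.1596]
 [0.5599 0.133 ]
 [0.5145 0.1468]
 [0.5494 0.1194]]
[0.47159189 0.06121047 0.14124004] [-0.017  0.202  1.849 -0.     1.094  0.661]
```

```bash
python3 -m creep '{"slide":[[0.1,0.1,0],[0.2,0.2,0],[0.3,0.3,0],[0.4,0.4,0],[0.44,0.529,0],[0.44,0.529,0],[0.44,0.529,0],[0.44,0.529,0],[0.44,0.529,0],[0.44,0.529,0],[0.44,0.529,0],[0.44,0.529,-0.2],[0.44,0.529,-0.35],[0.44,0.529,-0.35],[0.44,0.529,-0.35]],"twist":[[0,0,0.2535],[0,0,0.2535],[0,0,0.2535],[0,0,0.2535],[0,0,0.2535],[0,0,0.2535],[0,0,0.2535],[0,0,0.2535],[0,0,0.2535],[0,0,0.2535],[0,0,0.2535],[0,0,0.2535],[0,0,0.2535],[0,0,0.2535],[0,0,0.2535]],"fingers":[0,0,0,0,0,0,0,0,0,0,0,0,0,0,0]}' 60
python3 - <<'E'
from h import *
from scipy.spatial.transform import Rotation as R
grab('wrist','w11'); s=telemetry.get_state(); q=s['ee_rot']; y=R.from_quat([*q[1:],q[0]]).apply([0,1,0]); print(s['position'],np.degrees(np.arctan2(y[1],y[0])))
E
```

```text
clock: 14.45
position: [0.5382, 0.1404, 0.089]
ee_rot: [-0.001, 0.322, 0.947, -0.001]
contact_force: [-0.1, 0.4, -0.2]
width: 0.0427
[0.53909819 0.14052492 0.09004415] 52.378416481992886
```

View pics/w11.png

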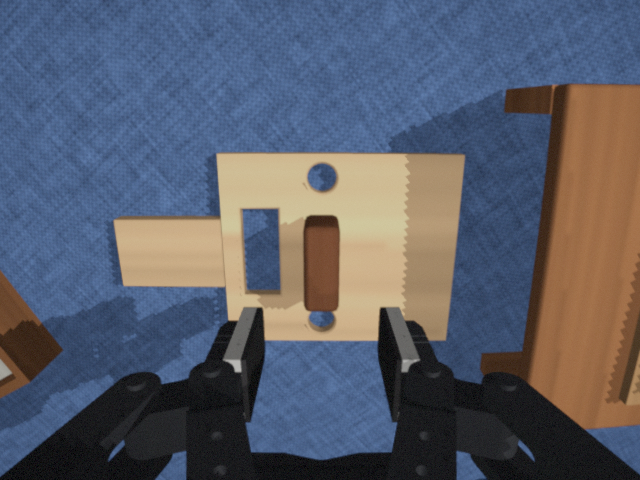

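Well aligned: the handle is at (322,263) between the jaws and the left hole is at (322,177). I descend and grip.

```bash
python3 - <<'E'
from h import *
d=load('w11'); h=plane(d,[(322,177)],.008)[0,:2]; a=np.radians(52.4); print(h-.042*np.array([-np.sin(a),np.cos(a)]))
E
python3 -m creep '{"slide":[[0,0,-0.15],[0,0,-0.3],[0,0,-0.42],[0,0,-0.49],[0,0,-0.51],[0,0,-0.51],[0,0,-0.51],[0,0,-0.51],[0,0,-0.51],[0,0,-0.51],[0,0,-0.51]],"twist":[[0,0,0],[0,0,0],[0,0,0],[0,0,0],[0,0,0],[0,0,0],[0,0,0],[0,0,0],[0,0,0],[0,0,0],[0,0,0]],"fingers":[0,0,0,0,0,-0.2,-0.5,-1,-1,-1,-1]}' 80
```

```text
[0.53787854 0.14133894]
clock: 15.6
position: [0.5398, 0.1405, 0.0151]
ee_rot: [0.001, 0.322, 0.947, 0.0]
contact_force: [-0.9, -1.1, 7.6]
width: 0.0162
```

```bash
python3 -m creep '{"slide":[[0,0,0.05],[0,0,0.15],[0,0,0.3],[0,0,0.45],[0,0,0.55],[0,0,0.6],[0,0,0.6],[0,0,0.6]],"twist":[[0,0,0],[0,0,0],[0,0,0],[0,0,0],[0,0,0],[0,0,0],[0,0,0],[0,0,0]],"fingers":[-1,-1,-1,-1,-1,-1,-1,-1]}' 80
python3 - <<'E'
from h import *
grab('wrist','w12'); s=grab('side','s12');cv2.imwrite('pics/s12z.png',cv2.resize(s['img'][140:300,200:380],None,fx=4,fy=3.5))
E
```

```text
clock: 16.4
position: [0.5384, 0.1405, 0.1032]
ee_rot: [-0.001, 0.322, 0.947, -0.0]
contact_force: [-0.3, 0.1, -2.0]
width: 0.0166
```

View pics/w12.png

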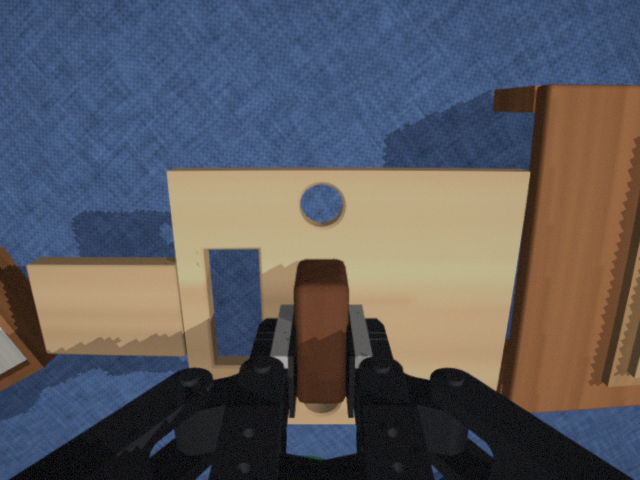

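View pics/s12z.png

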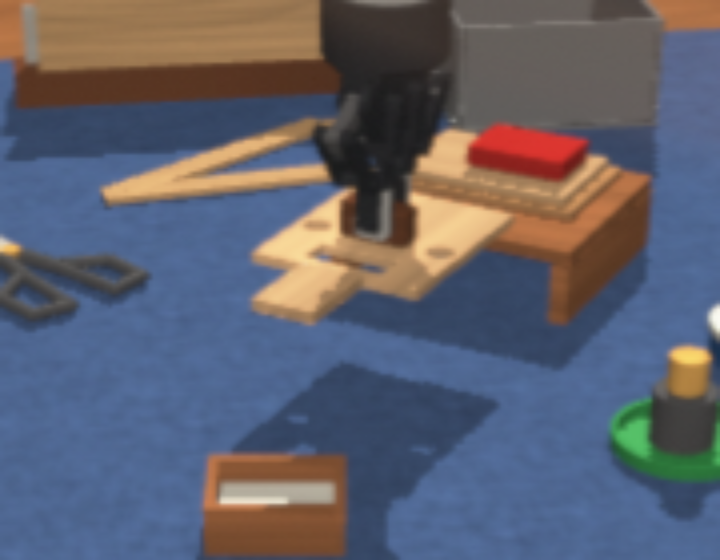

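The template is held level by its handle (handle at (322,330), left hole at (322,204)). I carry it high to the stand.

```bash
python3 -m creep '{"slide":[[0,0,0.2],[0,-0.05,0.4],[0,-0.2,0.6],[0.05,-0.4,0.65],[0.1,-0.65,0.65],[0.15,-0.9,0.65]],"twist":[[0,0,0],[0,0,0],[0,0,-0.02],[0,0,-0.04],[0,0,-0.05],[0,0,-0.05]],"fingers":[-1,-1,-1,-1,-1,-1]}' 80
python3 -m creep '{"slide":[[0.05,-0.25,0],[0.1,-0.5,0],[0.15,-0.75,0],[0.2,-1,0]],"twist":[[0,0,-0.01],[0,0,-0.02],[0,0,-0.04],[0,0,-0.051]],"fingers":[-1,-1,-1,-1]}' 80
python3 -m creep '{"slide":[[0.05,-0.25,0],[0.1,-0.5,0],[0.2,-0.75,0],[0.3,-1,0]],"twist":[[0,0,0],[0,0,0],[0,0,0],[0,0,0]],"fingers":[-1,-1,-1,-1]}' 80
python3 -m creep '{"slide":[[0.05,-0.15,0],[0.05,-0.23,0],[0.05,-0.23,0],[0.05,-0.23,0],[0.05,-0.23,0],[0.05,-0.23,0]],"twist":[[0,0,0],[0,0,0],[0,0,0],[0,0,0],[0,0,0],[0,0,0]],"fingers":[-1,-1,-1,-1,-1,-1]}' 80
python3 - <<'E'
from h import *
grab('wrist','w13'); grab('side','s13');grab('scene','c13'); print(telemetry.get_state()['position'])
E
```

```text
clock: 17.1
position: [0.5614, 0.0046, 0.201]
ee_rot: [-0.0, 0.467, 0.884, -0.0]
contact_force: [0.1, 0.3, -1.3]
width: 0.0165
clock: 17.5
position: [0.5912, -0.1458, 0.2]
ee_rot: [-0.001, 0.603, 0.798, -0.0]
contact_force: [1.2, 0.2, -2.5]
width: 0.0164
clock: 17.9
position: [0.6363, -0.2958, 0.1999]
ee_rot: [-0.001, 0.602, 0.799, 0.0]
contact_force: [0.2, 0.1, -2.0]
width: 0.0164
clock: 18.5
position: [0.6439, -0.3274, 0.2018]
ee_rot: [-0.0, 0.601, 0.799, 0.0]
contact_force: [0.1, -0.2, -2.3]
width: 0.016
[ 0.64409174 -0.32805552  0.20184566]
```

View pics/w13.png

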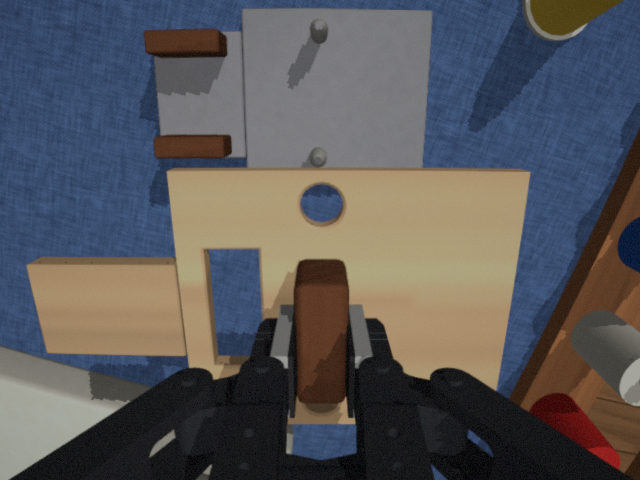

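View pics/s13.png

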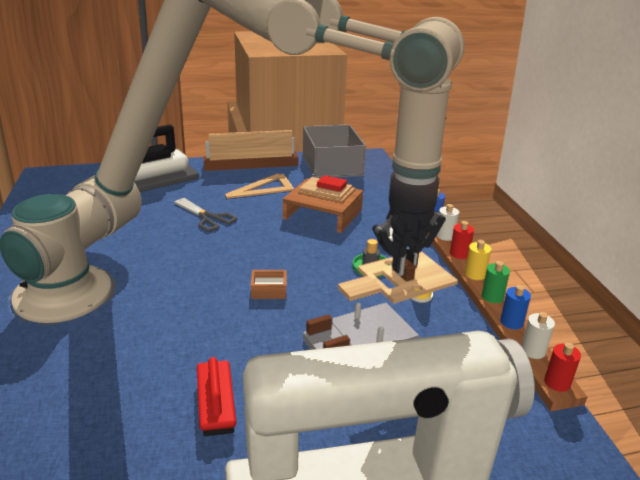

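The wrist view shows the left pin top at (320,21), the right pin top at (319,151) and the held template's left hole at (322,204). I zoom and compute the offsets.

Run:
```python
from h import *
d=load('w13'); im=d['img']
cv2.imwrite('pics/z13.png',np.hstack([cv2.resize(im[0:60,280:360],(400,300),interpolation=2),cv2.resize(im[135:175,290:343],(400,300),interpolation=2)]))
cv2.imwrite('pics/z13b.png',cv2.resize(im[160:245,140:540],None,fx=2,fy=2,interpolation=2))
```

```text
(no output)
```

View pics/z13.png

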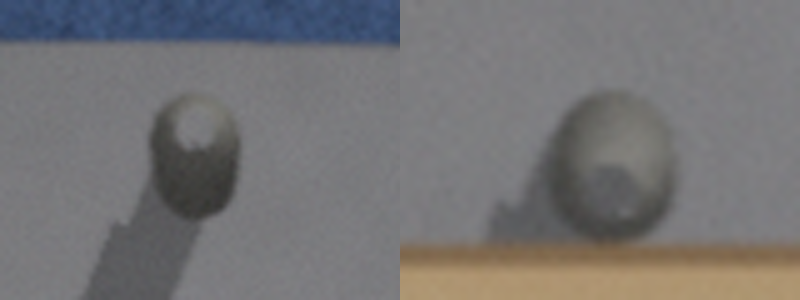

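View pics/z13b.png

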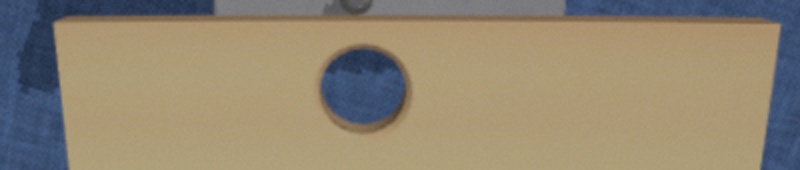

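Run:
```python
from h import *
from scipy.spatial.transform import Rotation as R
d=load('w13'); s=telemetry.get_state(); q=s['ee_rot']; ty=R.from_quat([*q[1:],q[0]]).apply([0,1,0]); tz=R.from_quat([*q[1:],q[0]]).apply([0,0,1])
ay=np.degrees(np.arctan2(ty[1],ty[0])); p=s['position']; print('tool',p,ay,tz)
P=plane(d,[(319,25.8),(318.1,160.1)],.055); v=P[0]-P[1]; yaw=np.degrees(np.arctan2(v[1],v[0]))-90
print('pins',P.round(4),np.hypot(*v[:2]),'yaw',yaw,'mid',P.mean(0))
# stand edges at seat: left top edge of seat, cheeks for yaw
e=plane(d,[(244,10),(431,11),(247,167),(421,167)],.02); print('seat edges yaw',np.degrees(np.arctan2(*(e[1]-e[0])[[1,0]])),'side',np.degrees(np.arctan2(*(e[0]-e[2])[[1,0]]))-90,np.degrees(np.arctan2(*(e[1]-e[3])[[1,0]]))-90,e.round(4))
zt=p[2]-.0071
for z in (zt-.003,zt,zt+.003):
    h=plane(d,[(322.5,204)],z)[0]; E=plane(d,[(168,171),(528,170.5)],z); print(z,'hole',h.round(4),'edge len',np.hypot(*(E[1]-E[0])[:2]),'yaw',np.degrees(np.arctan2(*(E[1]-E[0])[[1,0]])))
    a=np.radians(ay); print('   hole in tool frame', (h-p)[:2]@np.array([np.cos(a),np.sin(a)]),(h-p)[:2]@np.array([-np.sin(a),np.cos(a)]), 'depth check',dep(d,[(300,190)])[0][2],dep(d,[(450,200)])[0][2],dep(d,[(90,300)])[0][2])
```

```text
tool [ 0.64409174 -0.32805552  0.20184566] 16.07839554763573 [ 4.96040136e-04 -1.59252587e-04 -9.99999864e-01]
pins [[ 0.608  -0.2045  0.055 ]
 [ 0.6307 -0.2853  0.055 ]] 0.08396006424170381 yaw 15.664984006064586 mid [ 0.61933463 -0.24491105  0.055     ]
seat edges yaw 16.053622159681623 side 14.742834192650534 15.837033632360416 [[ 0.5529 -0.203   0.02  ]
 [ 0.6786 -0.1668  0.02  ]
 [ 0.5809 -0.3093  0.02  ]
 [ 0.7085 -0.2722  0.02  ]]
0.19174566063902607 hole [ 0.633  -0.2846  0.1917] edge len 0.1311125873309761 yaw 16.325977845290733
   hole in tool frame 0.0013846789863511226 0.044826245283483536 depth check 0.19510337605639672 0.19363978908813642 0.19646638227476795
0.19474566063902607 hole [ 0.6328 -0.284   0.1947] edge len 0.12853454237849252 yaw 16.325977845290712
   hole in tool frame 0.001371673869085592 0.045492720335103605 depth check 0.19510337605639672 0.19363978908813642 0.19646638227476795
0.19774566063902607 hole [ 0.6326 -0.2833  0.1977] edge len 0.12595649742600887 yaw 16.325977845290733
   hole in tool frame 0.0013586687518200597 0.046159195386723674 depth check 0.19510337605639672 0.19363978908813642 0.19646638227476795
```

```bash
python3 -m creep '{"slide":[[-0.08,0.26,0],[-0.169,0.532,0],[-0.169,0.532,0],[-0.169,0.532,-0.2],[-0.169,0.532,-0.4],[-0.169,0.532,-0.6],[-0.169,0.532,-0.75],[-0.169,0.532,-0.77],[-0.169,0.532,-0.77],[-0.169,0.532,-0.77]],"twist":[[0,0,-0.0015],[0,0,-0.0015],[0,0,-0.0015],[0,0,-0.0015],[0,0,-0.0015],[0,0,-0.0015],[0,0,-0.0015],[0,0,-0.0015],[0,0,-0.0015],[0,0,-0.0015]],"fingers":[-1,-1,-1,-1,-1,-1,-1,-1,-1,-1]}' 80
python3 - <<'E'
from h import *
grab('wrist','w14'); s=grab('side','s14');e=grab('scene','c14')
cv2.imwrite('pics/z14.png',np.hstack([cv2.resize(s['img'][250:370,290:430],(400,343)),cv2.resize(e['img'][210:310,150:267],(400,343))])); print(telemetry.get_state()['position'])
E
```

```text
clock: 19.65
position: [0.6199, -0.2498, 0.0875]
ee_rot: [0.002, 0.605, 0.796, 0.0]
contact_force: [0.4, 0.6, -1.4]
width: 0.0163
[ 0.61966356 -0.24969206  0.08757269]
```

View pics/w14.png

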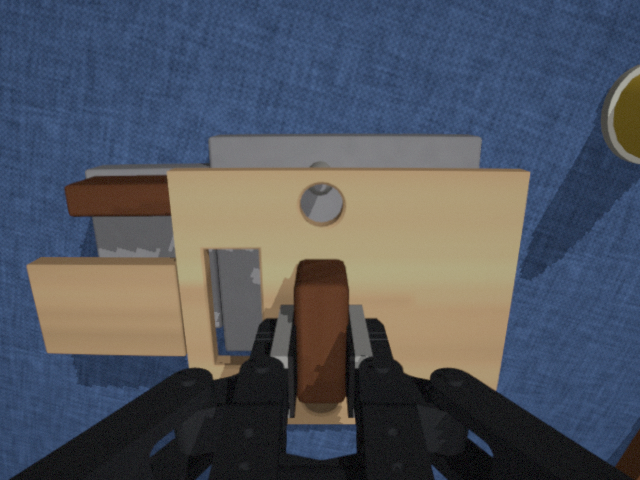

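View pics/z14.png

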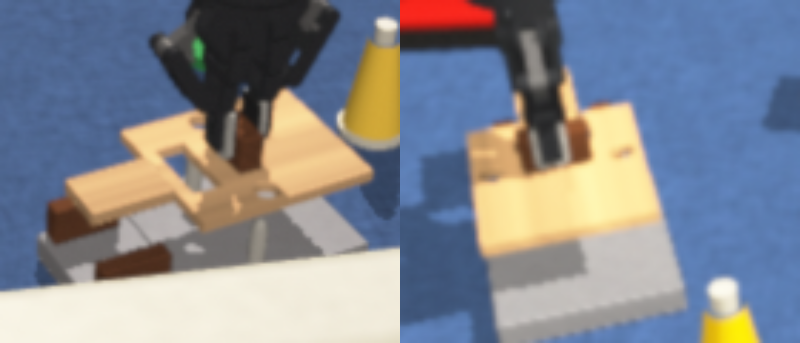

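Run:
```python
from h import *
d=load('w14'); cv2.imwrite('pics/z14b.png',cv2.resize(d['img'][120:240,270:370],None,fx=5,fy=5,interpolation=2))
P=proj(d,[(.608,-.2045,.055),(.608,-.2045,.02)]); print('pin expected px',P)
```

```text
pin expected px [[320.30969273 185.85493512]
 [320.23897952 173.19539342]]
```

View pics/z14b.png

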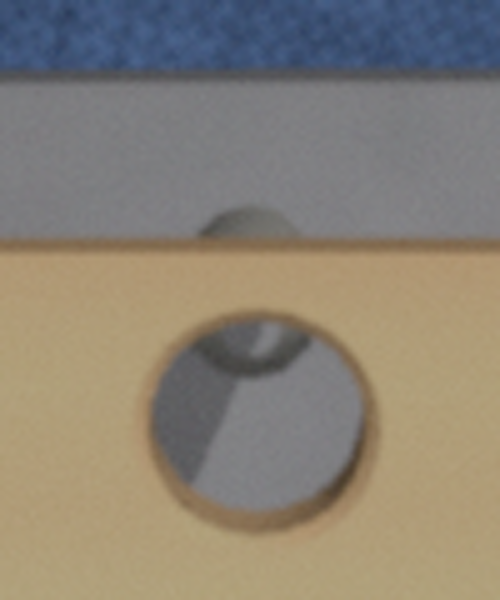

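Run:
```python
from h import *
d=load('w14'); p=telemetry.get_state()['position']
zt=p[2]-.0087
h=plane(d,[(322.5,204)],zt)[0]; hb=plane(d,[(270+256/5,120+412/5)],zt-.008)[0]
t=plane(d,[(320.6,181.)],.047)[0]; print('hole',h,hb,'pin by rim',t)
E=plane(d,[(168,171),(528,170.5)],zt); print('len',np.hypot(*(E[1]-E[0])[:2]),'yaw',np.degrees(np.arctan2(*(E[1]-E[0])[[1,0]])))
S=plane(d,[(211,137),(478,136)],.02); print('stand edge',np.hypot(*(S[1]-S[0])[:2]),'yaw',np.degrees(np.arctan2(*(S[1]-S[0])[[1,0]])))
```

```text
hole [ 0.60937102 -0.20655199  0.07887269] [ 0.6092531  -0.20780223  0.07087269] pin by rim [ 0.60794749 -0.20381034  0.047     ]
len 0.12981148456517666 yaw 15.695056361845948
stand edge 0.13001490586941233 yaw 15.859546386988018
```

```bash
python3 -m creep '{"slide":[[-0.008,0.015,0],[-0.008,0.015,0],[-0.008,0.015,-0.03],[-0.008,0.015,-0.06],[-0.008,0.015,-0.09],[-0.008,0.015,-0.11],[-0.008,0.015,-0.13],[-0.008,0.015,-0.13],[-0.008,0.015,-0.13]],"twist":[[0,0,0],[0,0,0],[0,0,0],[0,0,0],[0,0,0],[0,0,0],[0,0,0],[0,0,0],[0,0,0]],"fingers":[-1,-1,-1,-1,-1,-1,-1,-1,-1]}' 80
python3 - <<'E'
from h import *
d=grab('wrist','w15'); s=grab('side','s15')
cv2.imwrite('pics/z15.png',np.hstack([cv2.resize(d['img'][140:240,270:370],(400,400),interpolation=2),cv2.resize(s['img'][270:370,290:390],(400,400),interpolation=2)]))
print(telemetry.get_state()['position'])
zt=telemetry.get_state()['position'][2]-.0087; print(plane(d,[(322.5,204)],zt))
E
```

```text
clock: 20.7
position: [0.6175, -0.2469, 0.0662]
ee_rot: [-0.0, 0.605, 0.796, 0.0]
contact_force: [-0.3, 0.4, -1.9]
width: 0.0161
[ 0.61767289 -0.24700931  0.06651448]
[[ 0.60695773 -0.20366102  0.05781448]]
```

View pics/z15.png

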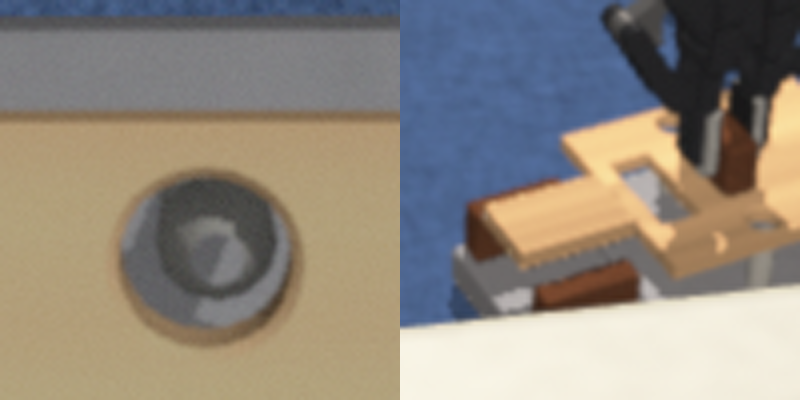

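The left pin tip is inside the hole, about 0.6 mm to the right of centre, with no contact force. I nudge +x and lower.

```bash
python3 -m creep '{"slide":[[0.004,0,0],[0.005,0,-0.02],[0.005,0,-0.04],[0.005,0,-0.06],[0.005,0,-0.08],[0.005,0,-0.1],[0.005,0,-0.12],[0.005,0,-0.14],[0.005,0,-0.16],[0.005,0,-0.16],[0.005,0,-0.16]],"twist":[[0,0,0],[0,0,0],[0,0,0],[0,0,0],[0,0,0],[0,0,0],[0,0,0],[0,0,0],[0,0,0],[0,0,0],[0,0,0]],"fingers":[-1,-1,-1,-1,-1,-1,-1,-1,-1,-1,-1]}' 80
python3 - <<'E'
from h import *
d=grab('wrist','w16'); s=grab('side','s16')
cv2.imwrite('pics/z16.png',np.hstack([cv2.resize(d['img'][140:240,270:370],(400,400),interpolation=2),cv2.resize(s['img'][270:370,290:390],(400,400),interpolation=2)]))
print(telemetry.get_state()['position'],telemetry.get_state()['contact_force'])
E
```

```text
clock: 21.9
position: [0.6182, -0.2469, 0.0422]
ee_rot: [-0.0, 0.605, 0.796, 0.0]
contact_force: [0.5, -0.8, -2.1]
width: 0.0164
[ 0.61835978 -0.24698306  0.04249116] [ 0.1320403   0.93339486 -2.49518299]
```

View pics/z16.png

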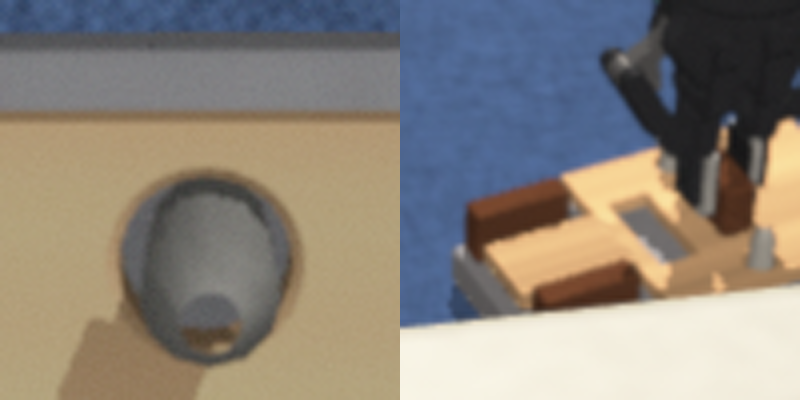

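Both pins are through and the tongue is between the cheeks. The left pin (centre x=216 in the zoom) is about 0.8 mm right of the hole centre (207), so I correct and go down to contact.

```bash
python3 -m creep '{"slide":[[0.004,0.001,0],[0.004,0.001,-0.01],[0.004,0.001,-0.02],[0.004,0.001,-0.03],[0.004,0.001,-0.035],[0.004,0.001,-0.04],[0.004,0.001,-0.04]],"twist":[[0,0,0],[0,0,0],[0,0,0],[0,0,0],[0,0,0],[0,0,0],[0,0,0]],"fingers":[-1,-1,-1,-1,-1,-1,-1]}' 80
```

```text
clock: 22.7
position: [0.6187, -0.2467, 0.0362]
ee_rot: [-0.0, 0.605, 0.796, 0.0]
contact_force: [-0.5, 0.2, -2.5]
width: 0.0162
```

```bash
python3 -m creep '{"slide":[[0,0,-0.004],[0,0,-0.008],[0,0,-0.01],[0,0,-0.01]],"twist":[[0,0,0],[0,0,0],[0,0,0],[0,0,0]],"fingers":[-1,-1,-1,-1]}' 80
```

```text
clock: 23.1
position: [0.6189, -0.2467, 0.0352]
ee_rot: [0.0, 0.605, 0.796, 0.0]
contact_force: [-1.9, 1.2, -0.3]
width: 0.016
```

```bash
python3 -m creep '{"slide":[[0,0,-0.004],[0,0,-0.006],[0,0,-0.006],[0,0,-0.006]],"twist":[[0,0,0],[0,0,0],[0,0,0],[0,0,0]],"fingers":[-1,-1,-1,-1]}' 80
python3 - <<'E'
from h import *
d=grab('wrist','w17'); s=grab('side','s17')
cv2.imwrite('pics/z17.png',np.hstack([cv2.resize(d['img'],(533,400)),cv2.resize(s['img'][270:370,310:370],(240,400),interpolation=2)]))
E
```

```text
clock: 23.5
position: [0.6189, -0.2468, 0.0351]
ee_rot: [0.0, 0.605, 0.796, 0.0]
contact_force: [-1.5, 0.8, 5.9]
width: 0.0164
```

View pics/z17.png

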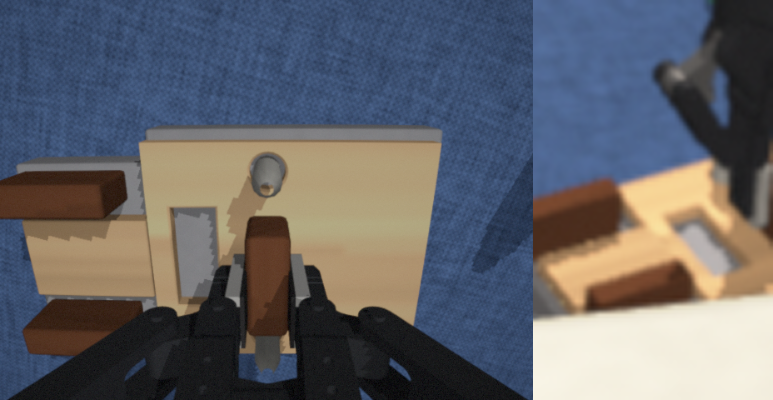

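It is seated: the TCP at 0.0351 matches the 0.0151 grip height plus the 0.020 seat, and there is a 6 N upward reaction. I release and rise.

```bash
python3 -m creep '{"slide":[[0,0,0.004],[0,0,0.006],[0,0,0.006],[0,0,0.006],[0,0,0.1],[0,0,0.3],[0,0,0.55],[0,0,0.8],[0,0,0.95],[0,0,0.95],[0,0,0.95]],"twist":[[0,0,0],[0,0,0],[0,0,0],[0,0,0],[0,0,0],[0,0,0],[0,0,0],[0,0,0],[0,0,0],[0,0,0],[0,0,0]],"fingers":[-0.4,-0.1,0,0,0,0,0,0,0,0,0]}' 80
python3 - <<'E'
from h import *
d=grab('wrist','w18'); s=grab('side','s18'); c=grab('scene','c18')
cv2.imwrite('pics/z18.png',np.hstack([cv2.resize(s['img'][180:420,180:440],(400,369),interpolation=2),cv2.resize(c['img'][180:340,130:330],(400,369),interpolation=2)]))
E
```

```text
clock: 24.7
position: [0.6189, -0.2468, 0.1774]
ee_rot: [0.001, 0.605, 0.796, 0.0]
contact_force: [0.4, -0.2, -0.3]
width: 0.0428
```

View pics/w18.png

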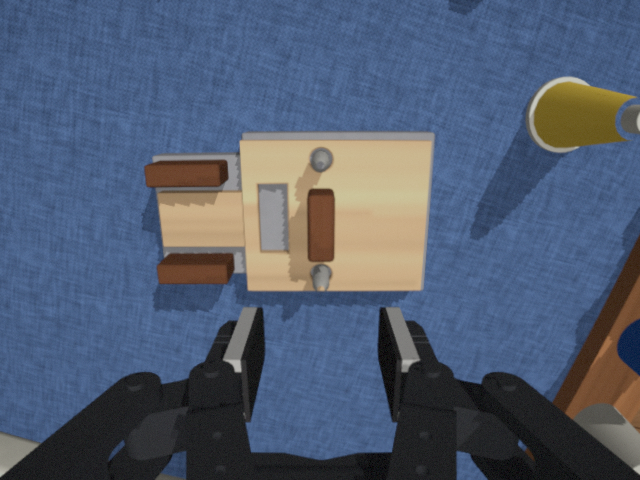

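View pics/z18.png

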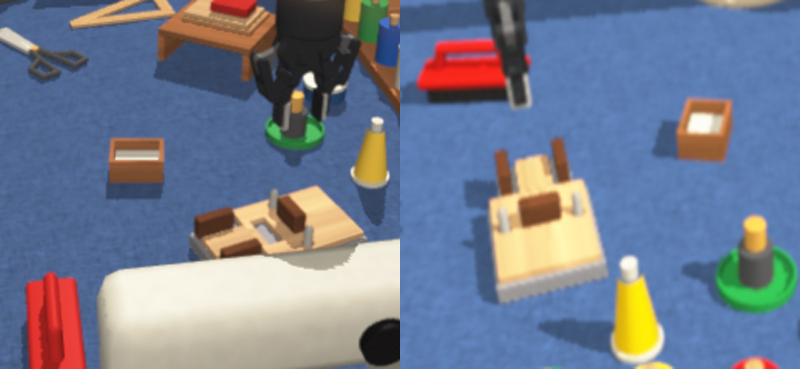

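The wrist view shows the template flat on both pins ((320,159), (321,276)) with the tongue between the cheeks. The weight stands upright in the dish. I check the height, then hand in.

Run:
```python
from h import *
d=load('w18'); print(dep(d,[(270,155),(405,160),(400,270),(260,270)]).round(4))
E=plane(d,[(240,140.5),(433,140.5),(248,291),(423,290.5)],.028); print('corner mean (expect stand x=+10)',E.mean(0),np.hypot(*(E[1]-E[0])[:2]))
from rig import order; print(order.sign_off())
```

```text
[[ 0.5739 -0.2104  0.0279]
 [ 0.6635 -0.1889  0.0281]
 [ 0.686  -0.2662  0.0282]
 [ 0.5862 -0.2941  0.0275]]
corner mean (expect stand x=+10) [ 0.62983277 -0.24193789  0.028     ] 0.13046046756236354
the job is handed in; nothing more can be done
None
```

I finished the task and handed it in at about 25 s of the 72 s allowed; sign-off gave no verdict.

- **Weight:** I set it down upright in the dish, felt it touch the floor while still held, then let go. In the last side and scene views it stands upright near the centre. I judged that by eye and did not measure its offset from the dish centre.
- **Pulling it out:** I slid the template out by its tongue and let it go flat. Its tail measured 25 mm in front of the low shelf's front edge.
- **Hanging it:** I took the template by its handle and lowered it over both pins. I let go only once it was on the seat, with about 6 N pushing back. The tool height there matched the template's grip height on the table plus the 20 mm seat.

In the last check the template's top measured 27.5 to 28.2 mm at four corners, against 28 mm expected, so it is flat and fully down. Its centre came out within about 1 mm of where the pins put it. The tongue is between the cheeks and the gripper is well clear of the template. The other things look unmoved by eye.

- **Failed mask:** one early colour mask on the weight's knob picked the wrong pixels. I ignored it and used the earlier measurement.
- **Camera disagreement:** the scene and side cameras differed from the wrist camera by 4 to 8 mm on the dish, so I relied on the wrist camera for the dish and for the fit on the stand.

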